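# Lubricate the lap drive and hold the keyed spindle home in its pulley

### The arm

A 7-joint arm with a two-finger parallel gripper is mounted at the origin on a cart in front of the work surface, level with it; the furniture and walls round the work are solid. World frame = base frame: x ahead of the robot, y to its left, z up, the work surface at z = 0. Lengths are in m, angles in degrees, forces in N, time in s.
With the tool pointing down it reaches from about 0.425 to 1.025 m from the base axis. Payload 9.4 kg.
Tool frame: the origin (TCP) lies at the very end of the fingers, on their centre line; the grasp point (between the pads) lies ctrl.grip_depth behind it (ctrl.grip_depth is the distance from the TCP to the grasp point, in m); y points along the fingers, x is the direction in which the jaws open and shut, and the axes are right-handed (so a half turn about y gives the same grasp; the last joint's range is limited). The gripper opens to 93 mm and grips with 3 to 60 N. Pads are 15 mm wide; open, the fingers measure 128 mm over their backs; the gripper's body (75 mm by 188 mm) begins 65 mm behind the grasp point.
Start: joints at [62.355, 34.337, -0.143, 91.639, 0.103, 54.024, -4.572], TCP at [0.286, -0.666, 0.219] pointing down, gripper open.
Joint ranges: [-147.43, 147.43], [-19.82, 112.94], [-74.19, 73.91], [6.32, 146.72], [-59.91, 239.91], [6.04, 106.73], [-150.56, 150.56]. Speed limits (degrees/s): [127.2, 127.2, 172.46, 172.46, 180, 180, 180].

### API

Orientations are given as a 3x3 rotation matrix whose columns are the frame's x, y, z axes.
In Python, from workcell import ctrl, viewer, finish_job gives the robot as it stands. The module is installed in compiled form; this text tells all that it offers.
- The arm moves only by the shell command python3 -m creep 'ROWS' [FORCE]. ROWS is JSON, one flat list of numbers, 5 for each row, row after row: the shift along the tool's x, y, z in m, then the turn about the tool's y in degrees, then the closure, from -1 (fully open) to 1 (shut), so that 0 is half open. A call has exactly 10 rows; each row is the pose to reach, as a shift and turn from the pose commanded when the call began, along the tool's axes at that moment; what a row does not reach only later rows make up. A row lasts 1/8 s, in which the tool goes at most 62.5 mm and 10.7 degrees, less where a joint would pass 70% of its speed; a pose out of reach is approached as far as the arm can. A call with a gripper value outside its range is refused whole. The fingers move at their own pace and stop on an object; FORCE is the grip in N (left out, the last holds). Time passes only in rows, so rows that repeat a pose let the fingers close, or fill a call up. It gives the time, the measured TCP pose, the force and the opening at its end, in the units of the state.
- ctrl.read_state(): the state, without advancing time (a new reading comes with each control period).
- viewer.read_camera(name): name is "scene" or "top" or "wrist"; returns the picture (400x640x3 uint8, red, green, blue); there is no depth.
- viewer.get_calibration(name): a dict with "mtx" (3x3 intrinsics, pixels), "cam_to_world" (4x4, takes a point from camera to world coordinates); the wrist camera has in their place "mount" (4x4, takes a point from camera to tool coordinates, whose origin is the TCP and whose axes are the tool frame's). Camera axes: x right, y down, z forward; pixel columns grow to the right and rows downward; lengths in m; the calibration is good to about 2 mm. A picture is of the moment at which its call begins: read the wrist's pose just before it. get_calibration takes no time and is no camera call.
- finish_job(): hands the job in, once; it reports no verdict.
The state is a dict: "t": time; "q": joint angles; "qvel": joint speeds; "joint_efforts": joint torques, N m; "tool_pos": TCP position; "orientation": TCP orientation; "contact_force": force on the tool from outside, world axes, zero at the start; "torque": the same for the moment, N m; "width": finger opening in m.
Only numpy, scipy, OpenCV 4.12 (cv2) and the standard library are available. Lean on these libraries where they do the work, as an engineer would, in place of code of your own. Each camera call takes 0.05 s, during which the arm holds its last target.

### The job

Give the lubricator on the drive stand three full strokes: push its sprung hand lever all the way down and let it come all the way back up, three times. Then take the keyed spindle (the one with the flat-sided head) out of the wooden rack, push it into the pulley's bore, turning it until its key slips into the keyway, and press it fully home against the sprung pad until its collar sits on the pulley face. Finish still gripping the spindle by its head and pressing it fully home, so that the set screw could be tightened; do not let go, and leave the plain spindle and the other loose things where they are.

Things in the scene. Friction and masses are not known exactly. Their poses are not given: they have to be found in the camera images.
- hub_mouth (a point): Centre of the bore at the pulley's flat steel top face, 75 mm above the worktop. Pulley (94 mm across, V groove) and its grey stand (130 x 186 mm plate, 12 mm thick) are fixed. Bore vertical, 26.4 mm in diameter; keyway 10 mm wide, out to 19 mm from the axis, full depth, toward this frame's +x. z up; the lubricator is on the -y side. The face is flat to 31 mm from the axis.
- thrust_pad (a joint): Brass sprung pad inside the bore, slides straight down: 0 m = up (its face 34 mm below the pulley face), 0.012 m = where the spindle is fully home. Spring force 4 N at 0 and about 12.6 N at 0.012: it lifts the spindle again if nobody presses.
- pump_lever (a joint): Sprung hinge of the lubricator's hand lever: 0 rad = fully up (rest), 0.55 rad = down on its stop. The spring returns it to 0 when released; about 3 N on the pad starts it and about 8 N holds it fully down.
- lever_pad (a point): Centre of the top face of the black rubber palm pad (46 x 40 x 12 mm) at the end, nearest the robot, of the lubricator's lever; moves with the lever. About 124 mm above the worktop at rest, 49 mm when fully down.
- pump_hinge (a point): Axis of the lever's hinge, 80 mm above the worktop; fixed, same axes as hub_mouth. The hinge axis is along y; the lever reaches toward -x, the pad's middle 140 mm from the axis (pad top 6 mm above the lever's centre line). At rest the lever rises 0.28 rad above level, fully down it is 0.27 rad below level.
- spindle_grip (a point): Keyed spindle, steel, about 0.25 kg, 96 mm tall: point on its axis at mid-height of its flat-sided head, 75 mm above its tip. Head 30 mm along x, 20 mm along y (faces to grip), 42 mm tall, on a 50 mm round collar 8 mm thick (its top 21 mm below this point). The key is toward +x, and so is a small tab on the collar's rim, out to 32 mm from the axis. z up along the spindle.
- spindle_collar (a point): Centre of the underside of the keyed spindle's collar, 29 mm below spindle_grip, same axes; level with hub_mouth when home. Below it a 24 mm round shank 46 mm long with a tapered nose. The 8 mm wide key (out to 17 mm from the axis, toward +x) runs from the collar down 24 mm; the lowest 22 mm have no key.
- plain_grip (a point): Plain spindle, to be left alone: same shank and collar but no key and no tab, and a round knob head 30 mm across; this point is on its axis 75 mm above its tip.
- rack: Wooden rack block, fixed, 85 x 196 x 56 mm (x, y, z); origin at the centre of its underside. Two 39 mm holes go through it 52 mm either side of its centre along its y; each spindle stands loosely in one hole with its collar on the block's top. Which hole holds which spindle varies.
- tape_roll: Roll of blue tape lying flat, 67 mm across, 19 mm high; origin under its centre. Leave it alone.
- wax_block: Yellow block of wax, 43 x 64 x 26 mm; origin under its centre. Leave it alone.
- pliers: Steel pliers lying flat, 56 x 146 x 13 mm; origin under the centre. Leave them alone.
There are look-alikes about, which are no part of the job. Leave any blue look-alike of the part that bears spindle_grip alone.

How it is judged:
By the outcome, as a careful person would: the job done as asked, in the order asked, and still so for the second after the job is handed in, while the arm keeps its last pose, push and grip.
It also fails if it takes over 61 s, if anything falls off the work surface, if the arm or the gripper's body presses on something with over 40 N, if the wrist force passes 120 N, or if a joint passes its speed limit or range.

## Working session

There is one attempt and no reset: what is moved stays moved. The work goes in short steps, Python scripts to look and compute and a shell command to move; the robot and the scene stay as the last step left them, time stands still between calls to the robot, and variables do not carry over. Pictures are saved under pics/ and viewed, and the job is handed in when it is done.

```bash
mkdir -p pics; ls
cat > h.py <<'E'
import numpy as np, cv2
from workcell import ctrl, viewer
def snap(n,f):
    im=viewer.read_camera(n); cv2.imwrite(f'pics/{f}.png',im[:,:,::-1]); return im
def ray(cal,u,v):
    M=cal['cam_to_world']; d=np.linalg.inv(cal['mtx'])@[u,v,1]; return M[:3,3],M[:3,:3]@d
def onz(cal,u,v,z):
    o,d=ray(cal,u,v); return o+d*(z-o[2])/d[2]
def proj(cal,p):
    c=np.linalg.inv(cal['cam_to_world'])@np.r_[p,1]; q=cal['mtx']@c[:3]; return q[:2]/q[2]
E
python3 - <<'E'
from h import *
np.set_printoptions(precision=4,suppress=True)
s=ctrl.read_state()
print(s, ctrl.grip_depth)
for n in('scene','top'):
    snap(n,n+'0'); print(viewer.get_calibration(n))
print(viewer.get_calibration('wrist'))
E
```

```text
pics
{'t': 0.0, 'q': array([62.3576, 34.3852, -0.1439, 91.6796,  0.1044, 54.0257, -4.5722]), 'qvel': array([ 0.0322, -0.0695,  0.0056, -0.0194,  0.0858,  0.0551, -0.019 ]), 'joint_efforts': array([  0.0008, -76.5066,   1.4961, -25.2356,  -0.0527,   0.0168,
         0.0002]), 'tool_pos': array([ 0.2859, -0.6657,  0.2178]), 'orientation': array([[ 0.3948, -0.0008,  0.9188],
       [-0.9188,  0.0014,  0.3948],
       [-0.0016, -1.    , -0.0002]]), 'contact_force': array([-0.5617,  0.2243,  0.3532]), 'torque': array([ 0.0343, -0.0041,  0.049 ]), 'width': 0.09309689477877102} 0.0188
{'mtx': array([[403.631 ,   0.    , 318.2688],
       [  0.    , 403.631 , 192.7698],
       [  0.    ,   0.    ,   1.    ]]), 'cam_to_world': array([[-0.6641, -0.4727,  0.5792, -0.0834],
       [-0.7474,  0.4373, -0.5001,  0.7136],
       [-0.0169, -0.765 , -0.6438,  0.7503],
       [ 0.    ,  0.    ,  0.    ,  1.    ]])}
{'mtx': array([[425.2694,   0.    , 322.61  ],
       [  0.    , 425.2694, 200.4402],
       [  0.    ,   0.    ,   1.    ]]), 'cam_to_world': array([[-0.0056, -0.9843,  0.1766,  0.3194],
       [-1.    ,  0.0045, -0.0067,  0.2197],
       [ 0.0058, -0.1766, -0.9843,  1.2788],
       [ 0.    ,  0.    ,  0.    ,  1.    ]])}
{'mtx': array([[293.726 ,   0.    , 319.9738],
       [  0.    , 293.726 , 202.5553],
       [  0.    ,   0.    ,   1.    ]]), 'mount': array([[ 1.    , -0.0002,  0.0004, -0.    ],
       [-0.0004, -0.2863,  0.9581, -0.1661],
       [-0.0001, -0.9581, -0.2863,  0.0785],
       [ 0.    ,  0.    ,  0.    ,  1.    ]])}
```

View pics/scene0.png

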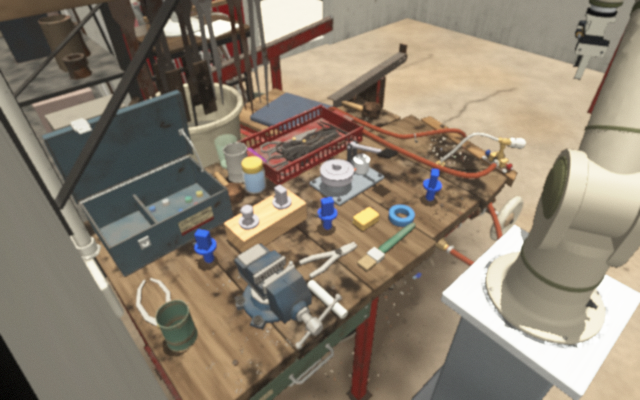

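View pics/top0.png

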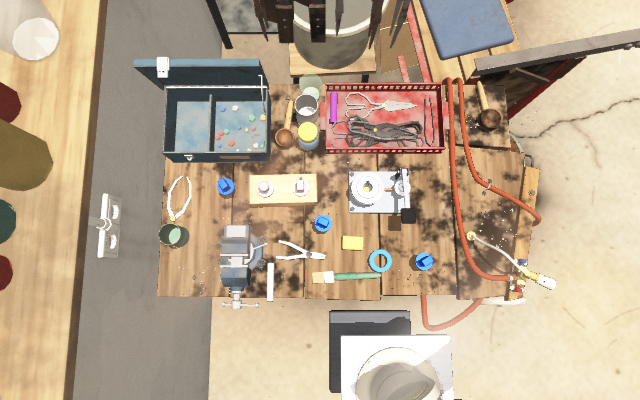

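The top view shows the rack at about (283,188), the stand at (380,190), the black lever pad at about (408,215), and blue look-alikes at (226,186), (322,224) and (425,262). I'll zoom in for measurements.

Run:
```python
import cv2
a=cv2.imread('pics/top0.png')
cv2.imwrite('pics/tz1.png',cv2.resize(a[160:240,335:435],(800,640)[:2],interpolation=cv2.INTER_CUBIC)[:600])
cv2.imwrite('pics/tz2.png',cv2.resize(a[165:215,240:325],(799,470),interpolation=cv2.INTER_CUBIC))
b=cv2.imread('pics/scene0.png')
cv2.imwrite('pics/sz1.png',cv2.resize(b[130:250,220:400],(800,533),interpolation=cv2.INTER_CUBIC))
```

```text
(no output)
```

View pics/tz1.png

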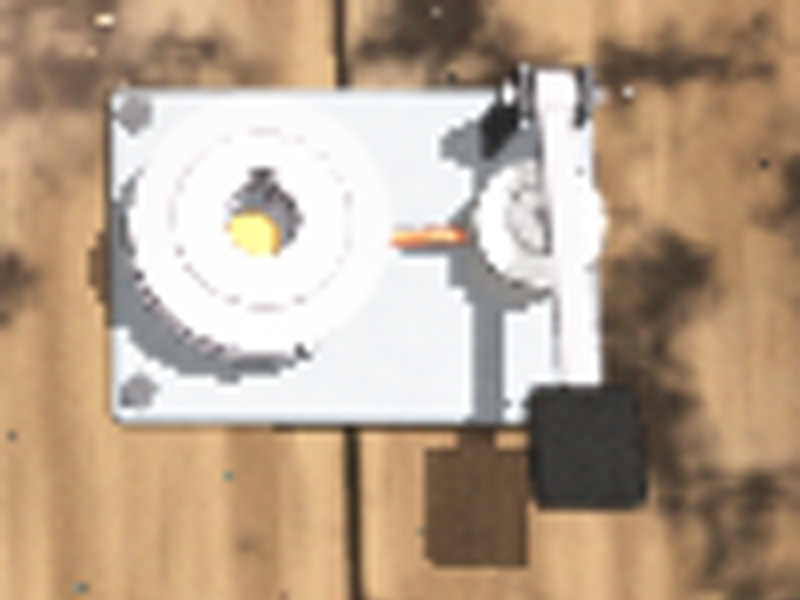

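View pics/tz2.png

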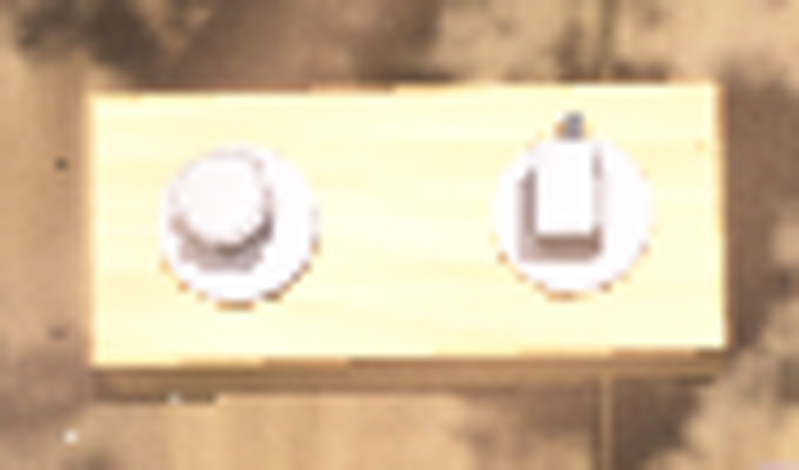

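View pics/sz1.png

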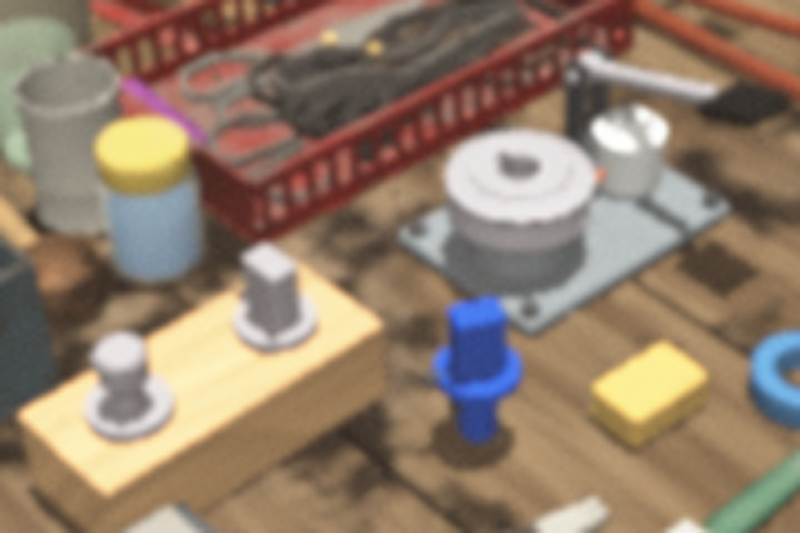

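Run:
```python
from h import *
np.set_printoptions(precision=4,suppress=True)
T=viewer.get_calibration('top'); S=viewer.get_calibration('scene')
z1=lambda x,y:((x+.5)/8+335-.5,(y+.5)/8+160-.5)
z2=lambda x,y:((x+.5)/9.4+240-.5,(y+.5)/9.4+165-.5)
print('hub',onz(T,*z1(260,220),.075))
print('pulley outer',onz(T,*z1(260,224),.070))
for p in[(112,90),(500,90),(112,422),(525,424)]: print('plate',onz(T,*z1(*p),.012))
for p in[(530,385),(640,385),(645,508),(530,505),(587,447)]: print('pad',onz(T,*z1(*p),.121))
print('hinge',onz(T,*z1(555,90),.085))
for p in[(90,95),(718,85),(725,350),(92,366)]: print('rack',onz(T,*z2(*p),.056))
for p in[(537,140),(600,140),(537,237),(597,237),(568,189)]: print('head',onz(T,*z2(*p),.106))
print('collar',onz(T,*z2(572,217),.064),'tab',onz(T,*z2(571,122),.062))
sz=lambda x,y:((x+.5)/4.444+220-.5,(y+.5)/4.444+130-.5)
print('S head',onz(S,*sz(269,258),.106),'collar',onz(S,*sz(274,318),.064),'hub',onz(S,*sz(520,172),.075),'pad',onz(S,*sz(750,100),.122))
s=ctrl.read_state();print(s['tool_pos'])
```

```text
hub [0.5742 0.0826 0.075 ]
pulley outer [0.5737 0.0821 0.07  ]
plate [0.6386 0.131  0.012 ]
plate [ 0.638  -0.0179  0.012 ]
plate [0.51   0.1331 0.012 ]
plate [ 0.5085 -0.0226  0.012 ]
pad [ 0.5059 -0.0039  0.121 ]
pad [ 0.5057 -0.042   0.121 ]
pad [ 0.463  -0.0418  0.121 ]
pad [ 0.4642 -0.0024  0.121 ]
pad [ 0.4842 -0.0228  0.121 ]
hinge [ 0.6196 -0.0241  0.085 ]
rack [0.6171 0.4277 0.056 ]
rack [0.6195 0.2306 0.056 ]
rack [0.5349 0.2287 0.056 ]
rack [0.5308 0.425  0.056 ]
head [0.5905 0.2846 0.106 ]
head [0.5904 0.2657 0.106 ]
head [0.5607 0.2845 0.106 ]
head [0.5606 0.2665 0.106 ]
head [0.5754 0.2753 0.106 ]
collar [0.5756 0.276  0.064 ] tab [0.6064 0.2765 0.062 ]
S head [0.5765 0.2705 0.106 ] collar [0.5737 0.2731 0.064 ] hub [0.5686 0.0808 0.075 ] pad [ 0.4807 -0.0298  0.122 ]
[ 0.286  -0.6657  0.2178]
```

```bash
python3 -m creep '[-0.015,-0.003,0.013,2,1, -0.051,-0.01,0.043,4,1, -0.097,-0.02,0.083,7,1, -0.144,-0.03,0.122,10,1, -0.190,-0.03,0.161,13,1, -0.236,-0.03,0.200,16,1, -0.282,-0.03,0.239,19,1, -0.328,-0.03,0.278,21,1, -0.369,-0.03,0.313,23,1, -0.400,-0.03,0.339,23.3,1]'
```

```text
t: 1.35
tool_pos: [0.4401, -0.1624, 0.2486]
orientation: [[0.0, -0.0, 1.0], [-1.0, 0.0, 0.0], [-0.0, -1.0, -0.0]]
contact_force: [0.5, -0.6, 0.5]
width: 0.0013
```

```bash
python3 -m creep '[-0.01,0.003,0.003,0,1, -0.03,0.01,0.01,0,1, -0.055,0.02,0.018,0,1, -0.08,0.033,0.026,0,1, -0.105,0.046,0.033,0,1, -0.125,0.058,0.039,0,1, -0.135,0.068,0.042,0,1, -0.139,0.075,0.043,0,1, -0.139,0.079,0.043,0,1, -0.139,0.079,0.043,0,1]'
python3 - <<'E'
from h import *
s=ctrl.read_state();print(s['tool_pos'],s['contact_force'])
snap('wrist','w1'); a=snap('top','top1');cv2.imwrite('pics/top1z.png',cv2.resize(a[140:260,320:440,::-1],(600,600)))
E
```

```text
t: 2.6
tool_pos: [0.4826, -0.0266, 0.1695]
orientation: [[-0.002, -0.0, 1.0], [-1.0, -0.0, -0.002], [0.0, -1.0, -0.0]]
contact_force: [-0.5, -0.1, 0.6]
width: 0.0006
[ 0.48262356 -0.02660401  0.16950861] [-0.51189085 -0.12732365  0.60256852]
```

View pics/w1.png

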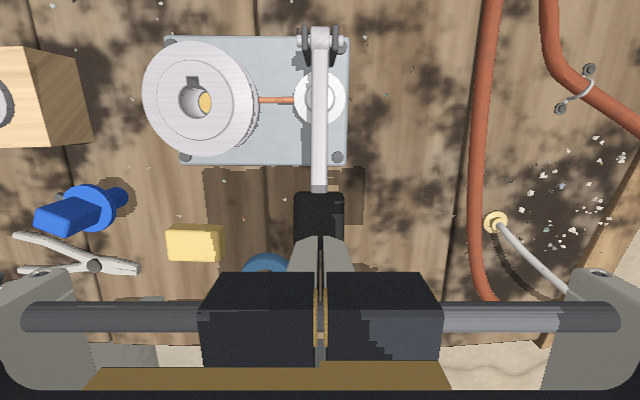

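View pics/top1z.png

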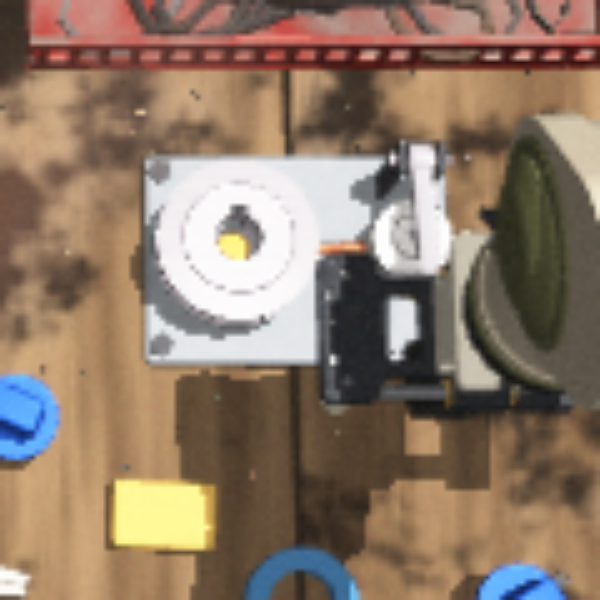

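The wrist view puts the lever pad at cols 294–344, centred on the fingers at col 320, so I'm lined up. First I'll push to the bottom and check the force there.

```bash
python3 -m creep '[0,0.015,0,0,1, 0,0.035,0,0,1, 0,0.05,0,0,1, 0,0.065,0,0,1, 0,0.08,0,0,1, 0,0.095,0,0,1, 0,0.108,0,0,1, 0,0.116,0,0,1, 0,0.122,0,0,1, 0,0.124,0,0,1]'
python3 - <<'E'
from h import *
b=snap('scene','s2');cv2.imwrite('pics/s2z.png',cv2.resize(b[100:240,280:460,::-1],(720,560)))
print(ctrl.read_state()['tool_pos'],ctrl.read_state()['contact_force'])
E
```

```text
t: 3.95
tool_pos: [0.4856, -0.0263, 0.0486]
orientation: [[-0.002, 0.007, 1.0], [-1.0, -0.0, -0.002], [0.0, -1.0, 0.007]]
contact_force: [-5.6, 0.3, 61.1]
width: 0.0004
[ 0.48561727 -0.02629     0.04880216] [-5.07663166  0.94856395 56.94040448]
```

View pics/s2z.png

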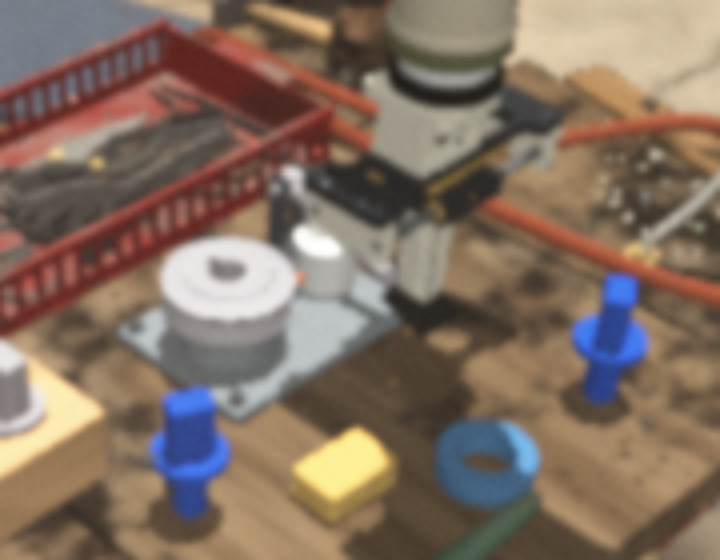

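```bash
python3 -m creep '[0,-0.03,0,0,1, 0,-0.07,0,0,1, 0,-0.098,0,0,1, 0,-0.098,0,0,1, 0,-0.098,0,0,1, 0,-0.098,0,0,1, 0,-0.098,0,0,1, 0,-0.085,0,0,1, 0,-0.065,0,0,1, 0,-0.045,0,0,1]'; python3 -m creep '[0,0.015,0,0,1, 0,0.03,0,0,1, 0,0.04,0,0,1, 0,0.0435,0,0,1, 0,0.0435,0,0,1, 0,0.0435,0,0,1, 0,0.0435,0,0,1, 0,0.0435,0,0,1, 0,0.0435,0,0,1, 0,0.0435,0,0,1]'
```

```text
t: 5.25
tool_pos: [0.4817, -0.0259, 0.0892]
orientation: [[-0.001, -0.002, 1.0], [-1.0, -0.0, -0.001], [0.0, -1.0, -0.002]]
contact_force: [-3.2, 0.1, 4.8]
width: -0.0001
t: 6.5
tool_pos: [0.4846, -0.0258, 0.049]
orientation: [[-0.001, 0.005, 1.0], [-1.0, 0.0, -0.001], [-0.0, -1.0, 0.005]]
contact_force: [-3.6, -0.1, 47.7]
width: 0.0003
```

```bash
python3 -m creep '[0,-0.03,0,0,1, 0,-0.07,0,0,1, 0,-0.098,0,0,1, 0,-0.098,0,0,1, 0,-0.098,0,0,1, 0,-0.098,0,0,1, 0,-0.098,0,0,1, 0,-0.098,0,0,1, 0,-0.098,0,0,1, 0,-0.098,0,0,1]'
python3 - <<'E'
from h import *
b=snap('scene','s3');cv2.imwrite('pics/s3z.png',cv2.resize(b[100:240,280:460,::-1],(720,560)))
snap('wrist','w3')
E
python3 -m creep '[0,0.015,0,0,1, 0,0.03,0,0,1, 0,0.045,0,0,1, 0,0.06,0,0,1, 0,0.075,0,0,1, 0,0.088,0,0,1, 0,0.095,0,0,1, 0,0.097,0,0,1, 0,0.097,0,0,1, 0,0.097,0,0,1]'
```

```text
t: 7.75
tool_pos: [0.4829, -0.0258, 0.1451]
orientation: [[-0.001, -0.0, 1.0], [-1.0, -0.0, -0.001], [0.0, -1.0, -0.0]]
contact_force: [0.5, -0.5, 0.1]
width: 0.0006
t: 9.1
tool_pos: [0.485, -0.0259, 0.0502]
orientation: [[-0.001, 0.005, 1.0], [-1.0, 0.0, -0.001], [-0.0, -1.0, 0.005]]
contact_force: [-1.7, -0.9, 30.0]
width: 0.0007
```

View pics/s3z.png

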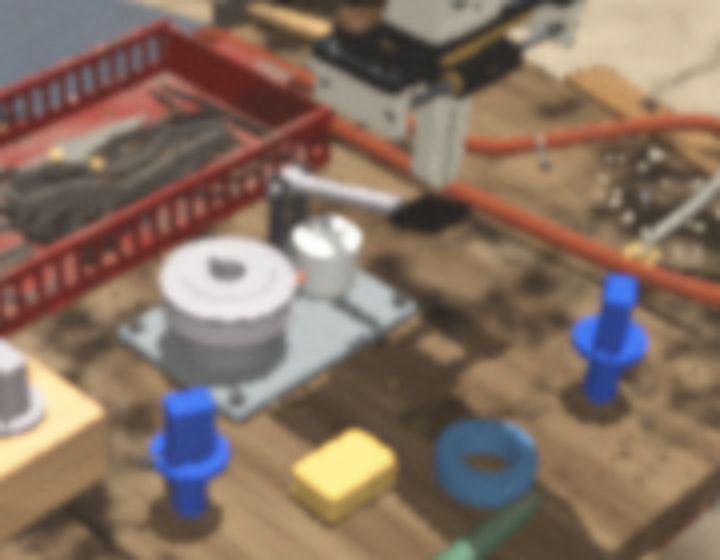

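View pics/w3.png

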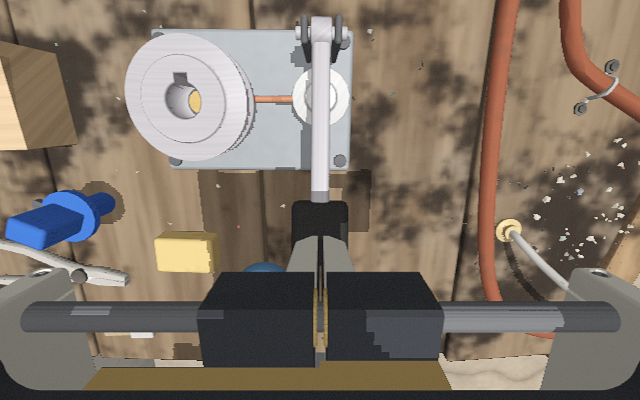

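Lever was fully back up with a clear gap. The third stroke is at the bottom (30 N against 8 N needed); I'll press it a touch further to match the others, then release.

```bash
python3 -m creep '[0,0.001,0,0,1, 0,0.002,0,0,1, 0,0.002,0,0,1, 0,0.002,0,0,1, 0,-0.02,0,0,1, 0,-0.06,0,0,1, 0,-0.1,0,0,1, 0,-0.13,0,0,1, 0,-0.15,0,0,1, 0,-0.16,0,0,1]'
```

```text
t: 10.35
tool_pos: [0.4832, -0.0258, 0.2092]
orientation: [[-0.001, 0.002, 1.0], [-1.0, 0.0, -0.001], [-0.0, -1.0, 0.002]]
contact_force: [0.2, -0.0, 0.2]
width: 0.0009
```

```bash
python3 -m creep '[-0.009,0,0.003,0,0, -0.03,0,0.009,0,0, -0.066,0,0.02,0,0, -0.108,0,0.033,0,0, -0.15,0,0.046,0,0, -0.196,0,0.06,0,0, -0.238,0.003,0.073,0,0, -0.271,0.006,0.083,0,0, -0.292,0.009,0.089,0,0, -0.301,0.009,0.092,0,0]'
python3 - <<'E'
from h import *
s=ctrl.read_state();print(s['tool_pos'],s['orientation'],s['t'])
snap('wrist','w4'); b=snap('top','t4');cv2.imwrite('pics/t4z.png',cv2.resize(b[140:240,330:430,::-1],(600,600)))
s=ctrl.read_state();print(s['tool_pos'])
E
```

```text
t: 11.6
tool_pos: [0.5746, 0.2761, 0.1978]
orientation: [[0.0, -0.002, 1.0], [-1.0, -0.001, 0.0], [0.001, -1.0, -0.002]]
contact_force: [0.1, -1.1, -1.0]
width: 0.0463
[0.57460138 0.27609353 0.19776835] [[ 4.03237134e-04 -1.81193254e-03  9.99998277e-01]
 [-9.99999535e-01 -8.76948429e-04  4.01648667e-04]
 [ 8.76219158e-04 -9.99997974e-01 -1.81228531e-03]] 11.6
[0.57501523 0.27532834 0.19855025]
```

View pics/w4.png

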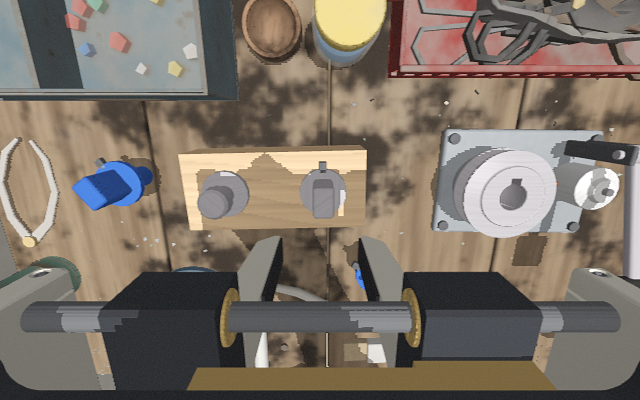

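View pics/t4z.png

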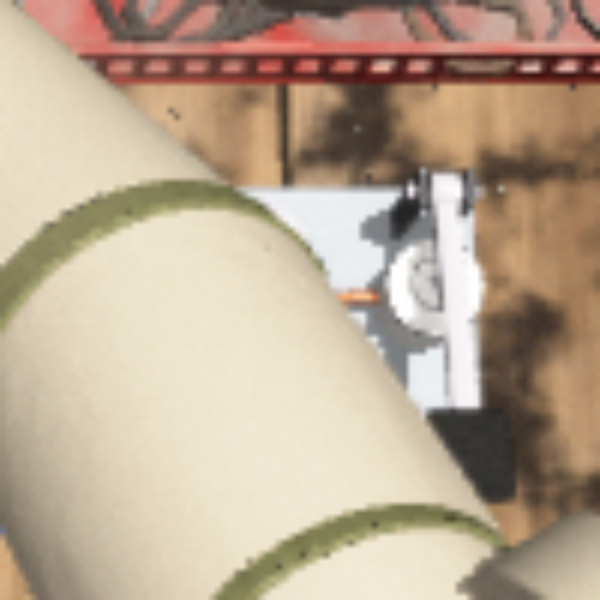

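The lever is back up. In the wrist view the spindle head is at about (323,197) with its tab at (322,167), and the pulley bore is at about (514,195). Zooming in on both to measure.

Run:
```python
import cv2
a=cv2.imread('pics/w4.png')
cv2.imwrite('pics/w4a.png',cv2.resize(a[155:225,285:365],(800,700),interpolation=cv2.INTER_CUBIC)[:600])
cv2.imwrite('pics/w4b.png',cv2.resize(a[125:245,430:590],(800,600),interpolation=cv2.INTER_CUBIC))
```

```text
(no output)
```

View pics/w4a.png

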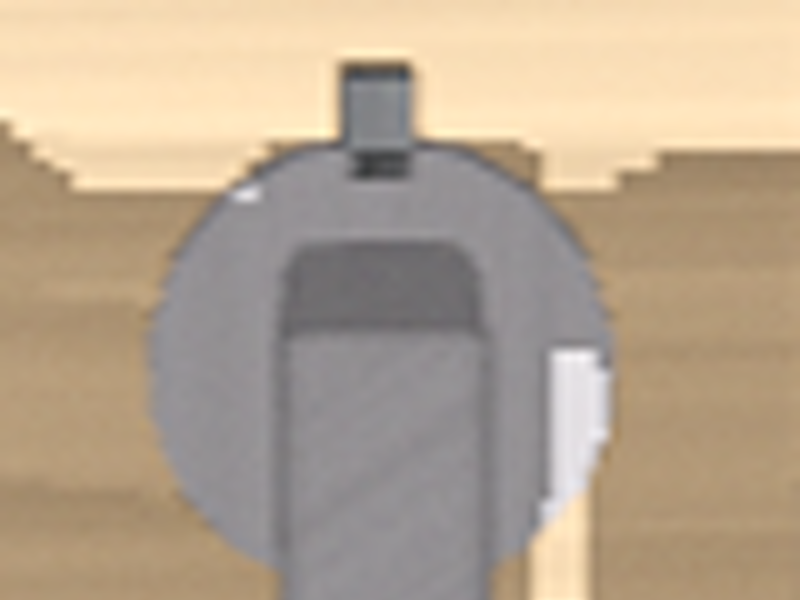

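View pics/w4b.png

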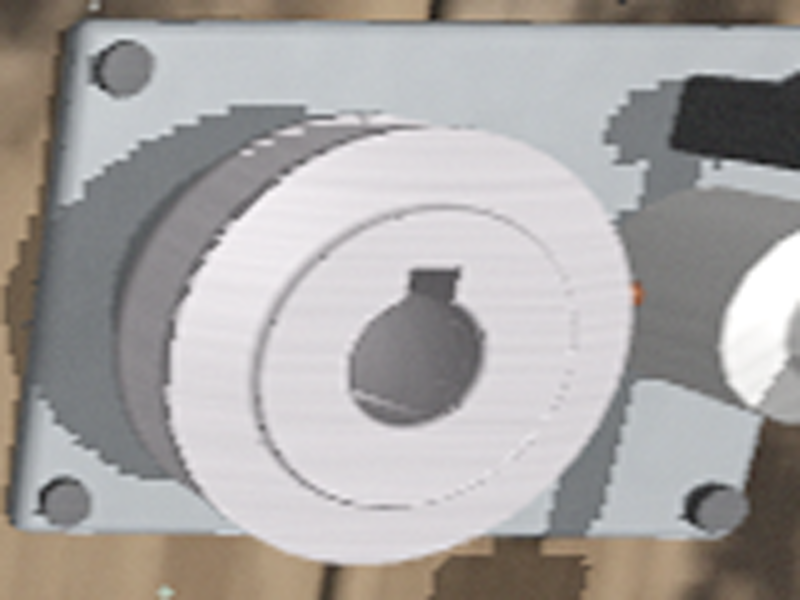

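```bash
cat >> h.py <<'E'
def wcal(pos,R):
    c=dict(viewer.get_calibration('wrist')); T=np.eye(4); T[:3,:3]=R; T[:3,3]=pos; c['cam_to_world']=T@c['mount']; return c
def circ(P):
    P=np.array(P); A=np.c_[2*P[:,0],2*P[:,1],np.ones(len(P))]; s=np.linalg.lstsq(A,(P[:,:2]**2).sum(1),rcond=None)[0]
    return s[:2],np.sqrt(s[2]+s[0]**2+s[1]**2)
E
python3 - <<'E'
from h import *
np.set_printoptions(precision=4,suppress=True)
R=np.array([[.0004,-.0018,1],[-1,-.0009,.0004],[.0009,-1,-.0018]])
C=wcal([.5746,.2761,.1978],R)
b=lambda p:((p[0]+.5)/5+430-.5,(p[1]+.5)/5+125-.5)
a=lambda p:((p[0]+.5)/10+285-.5,(p[1]+.5)/10+155-.5)
W=lambda f,ps,z:[onz(C,*f(p),z) for p in ps]
print('bore',circ(W(b,[(348,370),(405,427),(485,345),(385,312),(362,408),(455,410),(478,312)],.075)))
print('ring',circ(W(b,[(255,370),(285,275),(350,222),(440,205),(530,245),(575,330),(390,508),(310,470)],.075)))
print('key',np.array(W(b,[(411,269),(461,267),(412,298),(458,298)],.075)))
print('plate',np.array(W(b,[(65,25),(15,533)],.012)))
print('collar',circ(W(a,[(150,370),(190,510),(612,370),(575,230),(200,235),(290,155),(500,160),(270,565)],.064)))
print('tab',np.array(W(a,[(340,65),(410,65),(340,150),(410,150)],.064)))
print('headtop',np.array(W(a,[(285,333),(487,333),(285,600),(490,600)],.106)))
print('head base back',np.array(W(a,[(290,245),(470,245)],.064)))
E
```

```text
bore (array([0.5727, 0.0779]), np.float64(0.013963015135150454))
ring (array([0.5738, 0.0797]), np.float64(0.03178664564467218))
key [[0.592  0.083  0.075 ]
 [0.5924 0.0731 0.075 ]
 [0.586  0.0817 0.075 ]
 [0.586  0.0724 0.075 ]]
plate [[0.6365 0.1325 0.012 ]
 [0.5092 0.1301 0.012 ]]
collar (array([0.5754, 0.2724]), np.float64(0.024821934426446316))
tab [[0.6077 0.2769 0.064 ]
 [0.6077 0.2697 0.064 ]
 [0.599  0.2769 0.064 ]
 [0.599  0.2697 0.064 ]]
headtop [[0.5899 0.2817 0.106 ]
 [0.5899 0.2635 0.106 ]
 [0.5644 0.2819 0.106 ]
 [0.5644 0.2629 0.106 ]]
head base back [[0.589  0.2821 0.064 ]
 [0.589  0.2634 0.064 ]]
```

```bash
python3 -m creep '[0.001,0.01,0,0,0, 0.002,0.03,0,0,0, 0.002,0.055,0,0,0, 0.002,0.08,0,0,0, 0.002,0.1,0,0,0, 0.002,0.115,0,0,0, 0.002,0.124,0,0,0, 0.002,0.128,0,0,0, 0.002,0.128,0,0,0, 0.002,0.128,0,0,0]'
python3 - <<'E'
from h import *
s=ctrl.read_state();print(s['tool_pos'],s['contact_force'])
snap('wrist','w5')
E
```

```text
t: 12.95
tool_pos: [0.5754, 0.2733, 0.0716]
orientation: [[-0.001, 0.001, 1.0], [-1.0, 0.0, -0.001], [-0.0, -1.0, 0.001]]
contact_force: [0.9, 0.6, 0.2]
width: 0.0464
[0.57541256 0.27327814 0.07164842] [0.93808113 0.61095882 0.17177404]
```

View pics/w5.png

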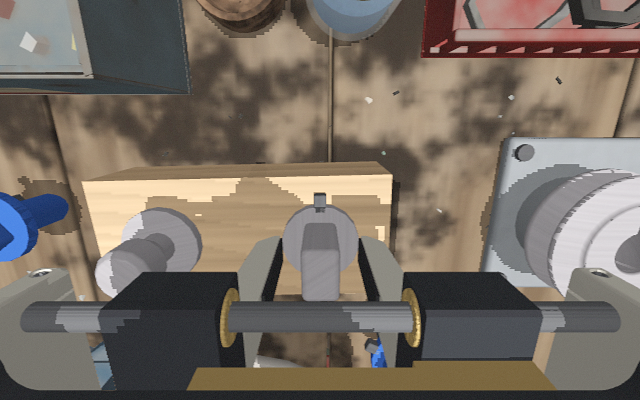

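The head (cols 303–339) sits centred between the fingers. Closing on it.

```bash
python3 -m creep '[0,0.001,0,0,0, 0,0.001,0,0,0.3, 0,0.001,0,0,0.7, 0,0.001,0,0,1, 0,0.001,0,0,1, 0,0.001,0,0,1, 0,0.001,0,0,1, 0,0.001,0,0,1, 0,0.001,0,0,1, 0,0.001,0,0,1]' 45
python3 -m creep '[0,-0.008,0,0,1, 0,-0.02,0,0,1, 0,-0.035,0,0,1, 0,-0.05,0,0,1, 0,-0.063,0,0,1, 0,-0.075,0,0,1, 0,-0.085,0,0,1, 0,-0.09,0,0,1, 0,-0.09,0,0,1, 0,-0.09,0,0,1]'
python3 - <<'E'
from h import *
s=ctrl.read_state();print(s['tool_pos'],s['contact_force'])
snap('wrist','w6')
E
```

```text
t: 14.25
tool_pos: [0.5751, 0.2731, 0.0701]
orientation: [[-0.001, -0.0, 1.0], [-1.0, 0.0, -0.001], [-0.0, -1.0, -0.0]]
contact_force: [-1.2, 0.7, 0.6]
width: 0.0196
t: 15.5
tool_pos: [0.5749, 0.273, 0.1596]
orientation: [[-0.001, -0.001, 1.0], [-1.0, -0.0, -0.001], [0.0, -1.0, -0.001]]
contact_force: [-0.2, 0.1, -3.1]
width: 0.02
[0.57486102 0.27298246 0.15964237] [-0.20581509  0.0746499  -3.08796462]
```

View pics/w6.png

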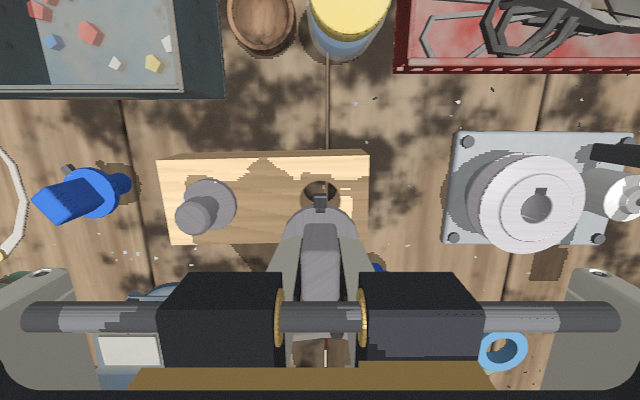

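The spindle is held and lifted (tab and head visible, hole empty, plain spindle untouched). Next I go to a spot 50 mm short of the hub to look straight at the bore.

```bash
python3 -m creep '[0.006,0,-0.001,0,1, 0.02,0,-0.005,0,1, 0.045,0,-0.012,0,1, 0.075,0,-0.02,0,1, 0.105,0,-0.028,0,1, 0.135,0,-0.036,0,1, 0.16,0,-0.043,0,1, 0.178,0,-0.048,0,1, 0.19,0,-0.05,0,1, 0.1925,0,-0.05,0,1]' 
python3 -m creep '[0,0,0,0,1,0,0,0,0,1,0,0,0,0,1,0,0,0,0,1,0,0,0,0,1,0,0,0,0,1,0,0,0,0,1,0,0,0,0,1,0,0,0,0,1,0,0,0,0,1]'
python3 - <<'E'
from h import *
P=[];
s=ctrl.read_state();print(s['tool_pos'],s['orientation'])
a=snap('wrist','w7')
cv2.imwrite('pics/w7a.png',cv2.resize(a[90:240,240:400,::-1],(640,600),interpolation=cv2.INTER_CUBIC))
s=ctrl.read_state();print(s['tool_pos'])
E
```

```text
t: 16.8
tool_pos: [0.525, 0.0799, 0.1602]
orientation: [[-0.002, 0.0, 1.0], [-1.0, -0.0, -0.002], [0.0, -1.0, 0.0]]
contact_force: [0.6, 0.3, -2.7]
width: 0.0196
t: 18.05
tool_pos: [0.525, 0.0806, 0.1601]
orientation: [[-0.001, -0.0, 1.0], [-1.0, -0.0, -0.001], [0.0, -1.0, -0.0]]
contact_force: [-0.7, 0.1, -2.4]
width: 0.0199
[0.52495908 0.08061716 0.16010265] [[-8.79060052e-04 -3.82979475e-05  9.99999613e-01]
 [-9.99999613e-01 -3.36397078e-05 -8.79061341e-04]
 [ 3.36733611e-05 -9.99999999e-01 -3.82683614e-05]]
[0.52493596 0.08060613 0.16010278]
```

View pics/w7.png

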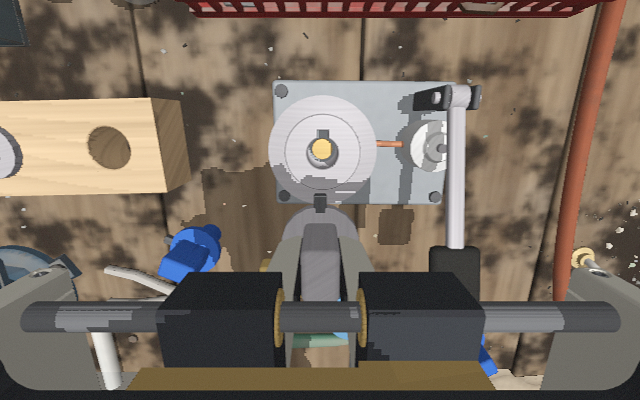

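View pics/w7a.png

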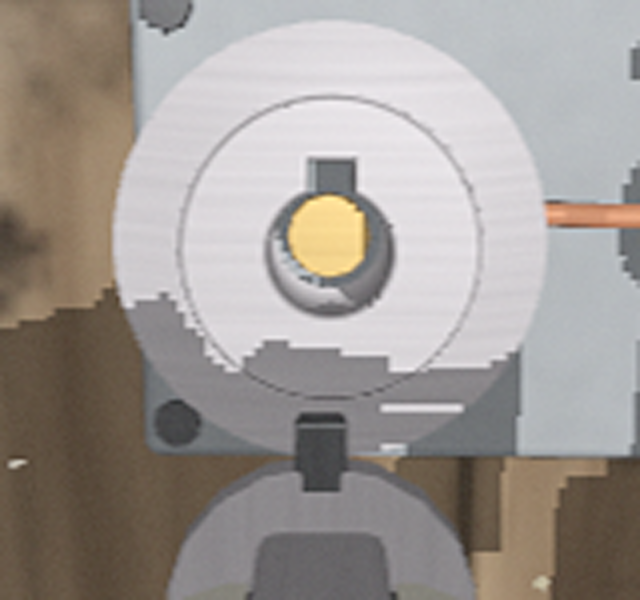

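Run:
```python
from h import *
np.set_printoptions(precision=4,suppress=True)
R=np.array([[-.00088,0,1],[-1,0,-.00088],[0,-1,0]])
C=wcal([.52495,.0806,.1601],R)
b=lambda p:((p[0]+.5)/4+240-.5,(p[1]+.5)/4+90-.5)
W=lambda ps,z:[onz(C,*b(p),z) for p in ps]
print('ring',circ(W([(178,247),(481,240),(330,95),(328,399),(222,142),(436,140),(225,358),(395,380)],.075)))
print('bore',circ(W([(264,253),(394,253),(329,318),(283,298),(374,299),(282,207),(376,207)],.075)))
print('outer',circ(W([(113,240),(546,240),(330,20),(180,88),(480,88)],.073)))
print('key',np.array(W([(307,157),(357,157),(307,190),(357,190)],.075)))
print('plate',np.array(W([(147,452),(138,100)],.012)))
print('tab',np.array(W([(297,415),(345,415)],.154)),np.array(W([(297,415),(345,415)],.146)))
print('collar',circ(W([(170,590),(180,545),(215,500),(265,471),(475,590),(465,545),(430,497),(380,470)],.154)))
print('head',np.array(W([(250,560),(390,560)],.175)))
```

```text
ring (array([0.5728, 0.0784]), np.float64(0.03194596440530527))
bore (array([0.5726, 0.0784]), np.float64(0.013799379574316366))
outer (array([0.5725, 0.0783]), np.float64(0.04614271293623431))
key [[0.5924 0.083  0.075 ]
 [0.5924 0.0726 0.075 ]
 [0.5857 0.083  0.075 ]
 [0.5857 0.0725 0.075 ]]
plate [[0.5097 0.1287 0.012 ]
 [0.6038 0.1269 0.012 ]]
tab [[0.558  0.0838 0.154 ]
 [0.558  0.0765 0.154 ]] [[0.5558 0.0839 0.146 ]
 [0.5558 0.0763 0.146 ]]
collar (array([0.5265, 0.0799]), np.float64(0.024464609008611325))
head [[0.5428 0.09   0.175 ]
 [0.5428 0.0706 0.175 ]]
```

```bash
python3 -m creep '[0,0,0.006,0,1, 0.001,0,0.016,0.5,1, 0.0015,0,0.028,1,1, 0.0016,0,0.038,1.5,1, 0.0016,0,0.044,1.5,1, 0.0016,0,0.0467,1.5,1, 0.0016,0.005,0.0467,1.5,1, 0.0016,0.012,0.0467,1.5,1, 0.0016,0.018,0.0467,1.5,1, 0.0016,0.02,0.0467,1.5,1]' 
python3 -m creep '[0,0.003,0,0,1, 0,0.006,0,0,1, 0,0.009,0,0,1, 0,0.012,0,0,1, 0,0.014,0,0,1, 0,0.016,0,0,1, 0,0.018,0,0,1, 0,0.02,0,0,1, 0,0.02,0,0,1, 0,0.02,0,0,1]'
python3 - <<'E'
from h import *
np.set_printoptions(precision=4,suppress=True)
s=ctrl.read_state();print(s['tool_pos'],s['contact_force'],s['torque'])
snap('wrist','w8');a=snap('scene','s8');cv2.imwrite('pics/s8z.png',cv2.resize(a[100:220,280:420,::-1],(700,600)))
E
```

```text
t: 19.35
tool_pos: [0.5713, 0.079, 0.1394]
orientation: [[-0.027, -0.001, 1.0], [-1.0, -0.0, -0.027], [0.0, -1.0, -0.001]]
contact_force: [-0.8, -0.0, -3.2]
width: 0.0196
t: 20.6
tool_pos: [0.5717, 0.079, 0.1201]
orientation: [[-0.027, 0.0, 1.0], [-1.0, -0.0, -0.027], [0.0, -1.0, 0.0]]
contact_force: [0.8, 0.5, -2.9]
width: 0.0197
[0.5717 0.079  0.1201] [ 0.7828  0.4653 -2.9339] [-0.0231 -0.0401  0.0014]
```

View pics/w8.png

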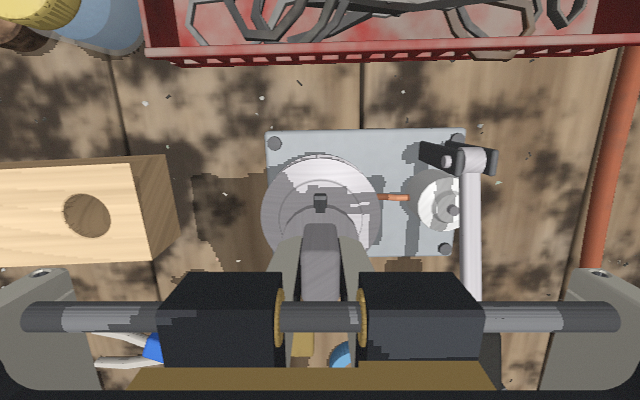

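View pics/s8z.png

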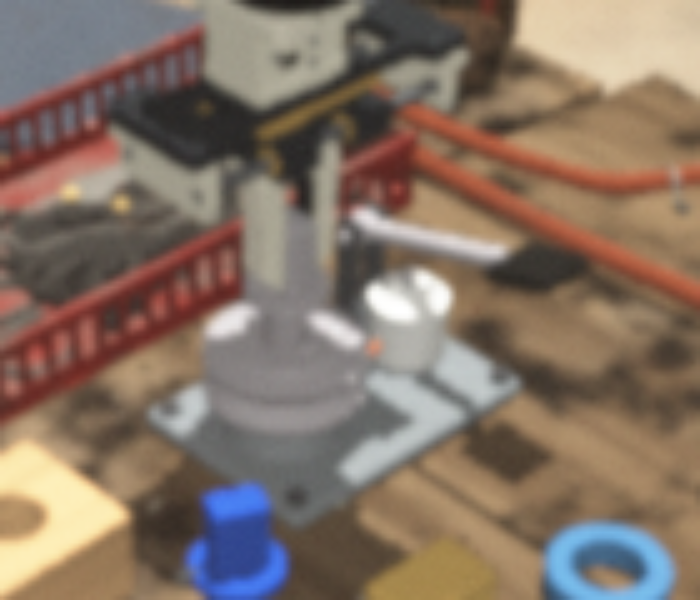

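The nose is in the bore with no side force. Lowering the key onto or into the keyway gently.

```bash
python3 -m creep '[0,0.002,0,0,1, 0,0.004,0,0,1, 0,0.005,0,0,1, 0,0.006,0,0,1, 0,0.007,0,0,1, 0,0.008,0,0,1, 0,0.009,0,0,1, 0,0.01,0,0,1, 0,0.01,0,0,1, 0,0.01,0,0,1]'
python3 - <<'E'
from h import *
np.set_printoptions(precision=4,suppress=True)
s=ctrl.read_state();print(s['tool_pos'],s['contact_force'],s['torque'])
E
```

```text
t: 21.95
tool_pos: [0.5717, 0.079, 0.1101]
orientation: [[-0.027, -0.0, 1.0], [-1.0, -0.0, -0.027], [0.0, -1.0, -0.0]]
contact_force: [0.2, 0.5, -2.9]
width: 0.0196
[0.5717 0.079  0.1101] [ 0.1918  0.4746 -2.924 ] [ 0.0571 -0.0112 -0.0315]
```

```bash
python3 -m creep '[0,0.002,0,0,1, 0,0.004,0,0,1, 0,0.006,0,0,1, 0,0.008,0,0,1, 0,0.01,0,0,1, 0,0.012,0,0,1, 0,0.014,0,0,1, 0,0.016,0,0,1, 0,0.016,0,0,1, 0,0.016,0,0,1]' 50
python3 - <<'E'
from h import *
np.set_printoptions(precision=4,suppress=True)
s=ctrl.read_state();print(s['tool_pos'],s['contact_force'],s['torque'])
E
```

```text
t: 23.2
tool_pos: [0.5717, 0.079, 0.0943]
orientation: [[-0.027, 0.0, 1.0], [-1.0, 0.0, -0.027], [-0.0, -1.0, 0.0]]
contact_force: [-1.7, -0.8, 5.7]
width: 0.0195
[0.5717 0.079  0.0943] [-1.6799 -0.7551  5.7236] [-0.0387  0.5615  0.0392]
```

```bash
python3 -m creep '[0,0.001,0,0,1, 0,0.002,0,0,1, 0,0.003,0,0,1, 0,0.004,0,0,1, 0,0.005,0,0,1, 0,0.0055,0,0,1, 0,0.006,0,0,1, 0,0.006,0,0,1, 0,0.006,0,0,1, 0,0.006,0,0,1]' 60
python3 - <<'E'
from h import *
np.set_printoptions(precision=4,suppress=True)
s=ctrl.read_state();print(s['tool_pos'],s['contact_force'],s['torque'])
E
```

```text
t: 24.45
tool_pos: [0.5717, 0.079, 0.089]
orientation: [[-0.027, 0.001, 1.0], [-1.0, 0.0, -0.027], [-0.0, -1.0, 0.001]]
contact_force: [-3.3, -1.2, 14.3]
width: 0.0197
[0.5717 0.079  0.089 ] [-3.2778 -1.1804 14.2644] [-0.1196  1.0612 -0.0354]
```

```bash
python3 -m creep '[0,0.0003,0,0,1, 0,0.0006,0,0,1, 0,0.0009,0,0,1, 0,0.001,0,0,1, 0,0.001,0,0,1, 0,0.001,0,0,1, 0,0.001,0,0,1, 0,0.001,0,0,1, 0,0.001,0,0,1, 0,0.001,0,0,1]'
python3 - <<'E'
from h import *
np.set_printoptions(precision=4,suppress=True)
s=ctrl.read_state();print(s['tool_pos'],s['contact_force'],s['torque'])
a=snap('wrist','w9');cv2.imwrite('pics/w9z.png',cv2.resize(a[120:290,230:400,::-1],(600,600)))
a=snap('scene','s9');cv2.imwrite('pics/s9z.png',cv2.resize(a[100:220,280:420,::-1],(700,600)))
E
```

```text
t: 25.7
tool_pos: [0.5717, 0.079, 0.089]
orientation: [[-0.027, 0.001, 1.0], [-1.0, 0.0, -0.027], [-0.0, -1.0, 0.001]]
contact_force: [-6.2, -1.6, 26.0]
width: 0.0194
[0.5717 0.079  0.089 ] [-6.1851 -1.6204 26.0048] [-0.2085  1.7314 -0.0467]
```

View pics/w9z.png

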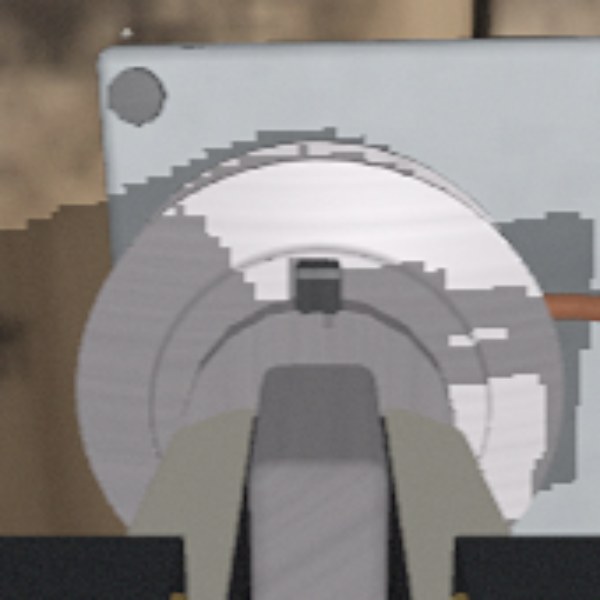

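View pics/s9z.png

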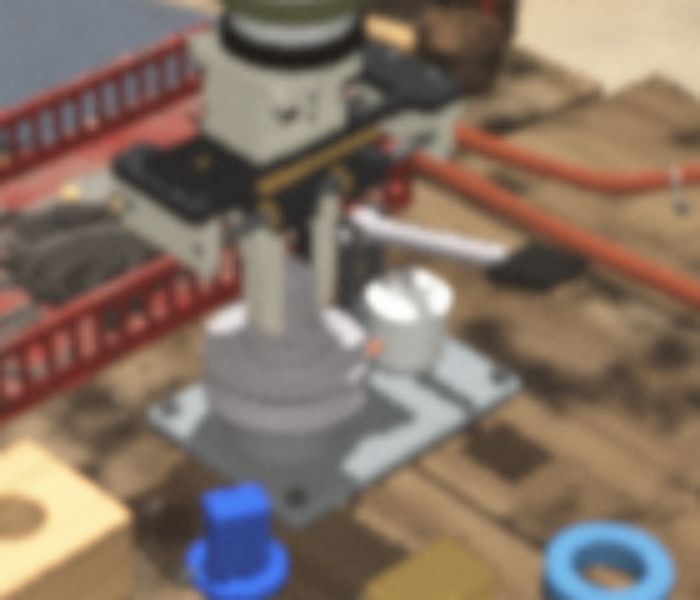

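Pressing harder raised the force from 14 to 26 N while the tool stayed at z = 0.089, so the collar is on a hard stop. That puts the collar underside at 0.075, the pulley face height, and the image shows it sitting on the face. Handing in.

```bash
python3 -c "
from workcell import finish_job; print(finish_job())"
```

```text
the job is handed in; nothing more can be done
None
```

The job is done and handed in at about 26 s: three full lubricator strokes, then the keyed spindle pressed home in the pulley and still gripped. `finish_job()` reported no verdict.

- **Lubricator:** I pushed the lever down onto its stop three times with closed fingers. The tip read 48.6, 49.0 and 50.2 mm above the worktop against the 49 mm expected. I pressed the third stroke 2 mm further before releasing, but took no reading there. Pictures after the second and third strokes showed the lever fully up. After the first I only lifted clear for about half a second, without a picture.
- **Forces:** the highest reading was 61 N at the wrist, from the fingertips at the bottom of the first stroke. That is under the 120 N wrist limit. I took the 40 N limit to apply to the arm and gripper body, not the fingertips.
- **Spindle:** I gripped it by the flats of its head and lifted it out of the rack. I lined it up using the wrist camera, and its key went into the keyway after a 1.5° turn, with no jamming. The sprung pad pushed back as expected.
- **Fully home:** at the end, pressing harder raised the force from 14 to 26 N while the tool stayed at 89.0 mm. That puts the collar level with the 75 mm pulley face. The final picture shows it on the face, with the grip set to 60 N.
- **Disagreements:** the cameras differed by up to 4 mm on where the hub and spindle were. I used the close wrist view, which the smooth insertion bore out. A sideways force of about 6 N remained at the end.
- **Other items:** no move went near the plain spindle or the other loose things, and those visible in the later pictures were where they started.

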